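# Free jammed stirring bars from a bottle and sort them

### The arm

A 7-joint arm with a two-finger parallel gripper is mounted at the origin on the work surface. World frame = base frame: x ahead of the robot, y to its left, z up, the work surface at z = 0. Lengths are in m, angles in rad, forces in N, time in s.
With the tool pointing down it reaches from about 0.4 to 0.925 m from the base axis. Payload 4.1 kg.
Tool frame: the origin (TCP) lies at the very end of the fingers, on their centre line; the grasp point (between the pads) lies 19 mm behind it; z points along the fingers, y is the direction in which the jaws open and shut (so a half turn about z gives the same grasp; the last joint's range is limited). The gripper opens to 85 mm and grips with 20 to 120 N. Pads are 22 mm wide; open, the fingers measure 114 mm over their backs; the gripper's body (76 mm by 85 mm) begins 54 mm behind the grasp point. The pads swing forward as they close: fully open they stand 13 mm farther back than shut.
Start: joints at [1.137, 0.398, 0.045, 1.537, -0.019, 1.207, -0.051], TCP at [0.214, -0.614, 0.231] pointing down, gripper open.
Joint ranges: [-2.82, 2.82], [-0.49, 2.23], [-1.37, 1.46], [0, 2.46], [-1.36, 4.5], [0.23, 2], [-2.94, 2.94]. Speed limits (rad/s): [2.57, 2.57, 3.14, 3.14, 3.14, 3.14, 3.14].

### API

Orientations are given as a unit quaternion [x, y, z, w].
In Python, from bench import ctrl gives the robot as it stands.
- The arm moves only by the shell command python3 -m pendant 'ROWS' [OPENING]. ROWS is text: rows parted by semicolons, each of 4 numbers parted by spaces: the shift along the tool's x, y, z in cm, then the turn about the tool's z in rad. In form: tx ty tz twist; .... A call has 1 to 12 rows; each row shifts and turns the commanded pose from where the row before left it, along the tool's axes as they then stand; what a row does not reach is not made up. A row lasts 1/8 s, in which the tool goes at most 62.5 mm and 10.7 degrees, less where a joint would pass 70% of its speed; a pose out of reach is approached as far as the arm can. A call is refused whole if a number of a shift passes 6.25 or a number of a turn 0.188, either way. A call with a gripper value outside its range is refused whole. OPENING is the finger opening in cm, from 0 to 8.54, set as the call begins (- or left out, the last holds). The fingers move at their own pace and stop on an object; the grip force is fixed at half the most. Time passes only in rows, so rows that do not move let the fingers close. It gives the time, the measured TCP pose, the force and the opening at its end, in the units of the state.
- ctrl.get_state(): the state, without advancing time (a new reading comes with each control period).
- ctrl.get_image(name): name is "scene" or "top" or "wrist"; returns a dict with "pixels" (420x560x3 uint8, blue, green, red), "range_z" (420x560 float32, m along the optical axis (not along the pixel's ray), 0 where there is no reading), "fovy" (degrees; the focal length in pixels is half the picture's height over the tangent of half this angle, whatever the lens; pixels are square), "cx", "cy" (the principal point, pixels), "cam_to_world" (4x4, takes a point from camera to world coordinates). Camera axes: x right, y down, z forward; pixel columns grow to the right and rows downward; lengths in m; the calibration is good to about 2 mm. A picture is of the moment at which its call begins.
- ctrl.hand_in(): hands the job in, once; it reports no verdict.
Trained networks look in the newest picture that a camera, given by its name, has taken for a name from the list of things; names that differ only in an ending like _2 or _b are one class to them, and where a whole thing is asked for, a point or a joint stands for the part that bears it (a point fixed in the world has none). Each returns a list of dicts, best first, with "score" (0 to 1); they miss things now and then, are a little off and sometimes report something else, mostly with a low value. They report only what shows in the picture. A call takes as long as a camera call.
- ctrl.boxes_of(camera, target): "extent" ([centre column, centre row, width, height] in pixels, round what is visible of it).
- ctrl.outline_of(camera, target): "pixels" (420x560 bool, what is visible of it) and "extent" ([centre column, centre row, width, height] in pixels, round what is visible of it).
- ctrl.tip_of(camera, target): "at" ([column, row] in pixels: a listed point, or the origin of a listed thing).
The state is a dict: "time_s": time; "q": joint angles; "dq": joint speeds; "joint_torque": joint torques, N m; "tcp_pos": TCP position; "tool_rot": TCP orientation; "wrist_force": force on the tool from outside, world axes, zero at the start; "ft_torque": the same for the moment, N m; "gripper_width": opening from 0.0 (shut) to 1.0 (fully open).
Only numpy, scipy, OpenCV 4.12 (cv2) and the standard library are available. Lean on these libraries where they do the work, as an engineer would, in place of code of your own. Each camera call takes 0.05 s, during which the arm holds its last target. There are 200 camera calls.

### The job

The octagonal stirring bars have jammed in the neck of the tilted bottle: tap the side of the bottle lightly and briskly with the fingertips, as often as needed, until every bar has slid out into the tray; do not pull bars out of the bottle with the fingers. Then pick the bars up and drop each through the funnel of the sorter, first setting its lever so that all long bars end in the left compartment and all short bars in the right one (left as the robot sees it; bars leave on the side to which the lever leans). Leave the dropper bottle, the beaker and the computer mouse where they are.

Things in the scene. Friction and masses are not known exactly. Their poses are not given: they have to be found in the camera images.
- bottle: Clear square bottle, tilted mouth-down 18 deg in a sprung cradle. Origin: lower inside edge of the mouth, 125 mm above the table. y runs up along the bottle, x sideways (level; away from the robot at yaw 0), z out of the lower wall. Inside: neck 27 wide x 24 high, y = 0 to 55 mm, widening until y = 73 to 38 x 32 (outside 46 x 40), closed at y = 216; the lower wall is flat at z = 0.
- bottle_side (a point): Middle of the bottle's flat side facing the robot (bottle x = -23, y = 115, z = 16 mm; 176 mm above the table): tap here with the fingertips towards bottle +x. The cradle gives up to 15 mm each way on a spring (1.5 N/mm) and rings at 11 Hz. Bars stick by friction; slow pushes hardly move them. Each tap of some 10 mm at 0.15 m/s or faster, drawn back at once, slips them 3 to 40 mm; 5 to 30 taps.
- stand: Fixed stand that carries the bottle, the ramp and the catch tray. Origin on the table straight below the mouth. y runs level under the bottle, which lies on the +y side; the tray lies on the -y side. Its foot is 130 wide, from y = 15 to 230 mm.
- ramp_top (a point): Top edge of the polished aluminium ramp below the mouth, 104 mm above the table at stand y = 5 mm. The ramp, 108 wide with low cheeks, falls at 45 deg along stand -y to y = -71 mm (28 mm high), then goes on as a 142 wide apron at 20 deg to the tray floor at y = -134 mm. Bars that slip out run down it to rest on the tray floor, sometimes with an end on the apron.
- tray_mid (a point): Middle of the tray's flat floor (black mat) at stand x = 0, y = -200 mm, 5 mm above the table. The floor reaches from stand y = -134 to -265 mm and x = -71 to 71 mm; its rim stands 6 mm above the floor and is 4 mm thick.
- sorter: Fixed sorter, white and clear plastic with a steel funnel, 230 wide (y) x 96 deep (x). Origin on the table under its centre, y to its left. Under the funnel a slippery see-saw plate turned by the lever leads a dropped bar to the left or right compartment. Clear covers close the compartments: bars get in by the funnel alone and cannot be taken out again.
- funnel_top (a point): Centre of the funnel's open top, 177 mm above the table: 100 x 100 mm here, narrowing to a throat of 60 x 60 at 138 mm.
- left_in (a point): Centre of the floor of the left compartment (sorter y = +56 mm, 6 mm above the table); it is 108 mm (y) x 80 mm (x). For long bars.
- right_in (a point): Centre of the floor of the right compartment (sorter y = -56 mm, 6 mm above the table); it is 108 mm (y) x 80 mm (x). For short bars.
- lever (a joint): Angle of the sorter's lever and see-saw: 0 upright (plate level), +0.5 leaning fully to the sorter's left (+y; bars go left), -0.5 fully to the right (bars go right). It stays where it is left (friction 0.1 N m). Set it to its stop.
- lever_tip (a point): Centre of the black 20 mm ball on the end of the 8 mm steel lever rod. The lever pivots about the sorter's x axis, 110 mm above the table at y = 0; the rod stands beyond the funnel at sorter x = +73 mm, the ball 118 mm from the pivot. The rod can be pushed sideways with closed fingers from above.
- long1: Long blue plastic stirring bar, octagonal, 14 mm across flats, 40 mm long; may be absent. Origin at its centre, y along its length. Starts inside the bottle.
- short1: Short blue plastic stirring bar, octagonal, 14 mm across flats, 22 mm long; may be absent. Origin at its centre, y along its length. Starts inside the bottle.
- long2: Long blue plastic stirring bar, octagonal, 14 mm across flats, 40 mm long; may be absent. Origin at its centre, y along its length. Starts inside the bottle.
- short2: Short blue plastic stirring bar, octagonal, 14 mm across flats, 22 mm long; may be absent. Origin at its centre, y along its length. Starts inside the bottle.
- long3: Long blue plastic stirring bar, octagonal, 14 mm across flats, 40 mm long; may be absent. Origin at its centre, y along its length. Starts inside the bottle.
- short3: Short blue plastic stirring bar, octagonal, 14 mm across flats, 22 mm long; may be absent. Origin at its centre, y along its length. Starts inside the bottle.
- dropper: White dropper bottle 48 mm wide and 130 high standing far on the table; leave alone. Origin under its centre.
- beaker: Glass beaker 70 mm wide, 85 high, far left; leave alone. Origin under its centre.
- mouse: Black computer mouse 105 x 60 x 30 mm, far right; leave alone. Origin under its centre.

How it is judged:
By the outcome, as a careful person would: the job done as asked, in the order asked, and still so for the second after the job is handed in, with the robot touching nothing.
Of long1, long2, long3, short1, short2, short3 only 4 to 6 are there at a start; the rules pass over those that are not, and their reading is None.
At some moment in a run one of long1, long2, long3, short1, short2, short3 may be knocked a few centimetres aside while the robot is not near it.
Once in a run the grip may slacken for a moment while it holds something.
It also fails if it takes over 210 s, if anything falls off the work surface, if the arm or the gripper's body presses on something with over 40 N, if the wrist force passes 120 N, or if a joint passes its speed limit or range.

## Working session

There is one attempt and no reset: what is moved stays moved. The work goes in short steps, Python scripts to look and compute and a shell command to move; the robot and the scene stay as the last step left them, time stands still between calls to the robot, and variables do not carry over. Pictures are saved under pics/ and viewed, about 12 in all and at most 16, crops included, and the job is handed in when it is done.

```bash
mkdir -p pics; ls; cat > h.py <<'E'
import numpy as np, cv2
from bench import ctrl
from scipy.spatial.transform import Rotation as R
def img(n,save=None):
    d=ctrl.get_image(n)
    if save: cv2.imwrite('pics/'+save,d['pixels'])
    return d
def pt(d,u,v,z=None,h=None,r=2):
    """world point of pixel by depth (median), or by plane height h"""
    f=210/np.tan(np.radians(d['fovy'])/2); T=np.array(d['cam_to_world'])
    ray=np.array([(u-d['cx'])/f,(v-d['cy'])/f,1])
    if h is not None:
        w=T[:3,:3]@ray; s=(h-T[2,3])/w[2]; return T[:3,3]+s*w
    if z is None:
        a=d['range_z'][max(0,int(v)-r):int(v)+r+1,max(0,int(u)-r):int(u)+r+1]; a=a[a>0]; z=np.median(a) if a.size else np.nan
    return T[:3,:3]@(ray*z)+T[:3,3]
def proj(d,p):
    f=210/np.tan(np.radians(d['fovy'])/2); T=np.array(d['cam_to_world'])
    c=T[:3,:3].T@(np.array(p)-T[:3,3]); return c[0]/c[2]*f+d['cx'],c[1]/c[2]*f+d['cy']
def to_tool(dp):
    s=ctrl.get_state(); return R.from_quat(s['tool_rot']).inv().apply(dp)*100
E
python3 - <<'E'
from h import *
np.set_printoptions(precision=3,suppress=True)
for n in('scene','top'):
    d=img(n,n+'1.png'); print(n,d['fovy'],np.array(d['cam_to_world']))
    for t in('bottle','bottle_side','stand','ramp_top','tray_mid','sorter','funnel_top','left_in','right_in','lever_tip','long1','short1'):
        r=ctrl.tip_of(n,t)[:3]
        for k in r: print(t,round(k['score'],2),np.array(k['at']),pt(d,*k['at']))
s=ctrl.get_state();print(s);print(R.from_quat(s['tool_rot']).as_matrix())
cv2.imwrite('pics/a.png',np.hstack([cv2.imread('pics/scene1.png')]))
E
```

```text
pics
scene 44.249631461880554 [[ 0.797  0.48  -0.366  1.149]
 [ 0.603 -0.617  0.505 -0.694]
 [ 0.017 -0.623 -0.782  1.229]
 [ 0.     0.     0.     1.   ]]
bottle 0.61 [309.  142.5] [0.523 0.255 0.148]
bottle 0.55 [199.5 262.6] [ 0.543 -0.247  0.118]
bottle_side 0.77 [323.7 108.2] [ 0.373  0.565 -0.001]
stand 0.65 [309.7 169.2] [0.548 0.231 0.069]
ramp_top 0.63 [312.1 150.3] [0.475 0.349 0.014]
tray_mid 0.98 [265.8 208.4] [0.504 0.066 0.004]
tray_mid 0.52 [177.8 241.2] [ 0.453 -0.233  0.119]
sorter 0.72 [189.3 277.9] [ 0.551 -0.294  0.113]
funnel_top 0.75 [177.1 244.4] [ 0.456 -0.24   0.114]
right_in 0.85 [178.8 292.2] [ 0.564 -0.341  0.12 ]
lever_tip 0.87 [204.1 245.7] [ 0.579 -0.25   0.228]
top 44.13821032993228 [[-0.019 -0.986  0.166  0.414]
 [-1.     0.017 -0.015  0.035]
 [ 0.012 -0.167 -0.986  1.439]
 [ 0.     0.     0.     1.   ]]
bottle 0.73 [186.  255.1] [0.514 0.262 0.155]
bottle_side 0.97 [140.1 261.9] [0.497 0.364 0.195]
stand 0.9 [195.5 260.6] [0.505 0.25  0.085]
stand 0.56 [380.3 264.1] [ 0.483 -0.216  0.162]
stand 0.19 [273.  165.9] [0.754 0.045 0.091]
ramp_top 0.93 [187
[... 261 characters left out ...]
 0.264 0.099]
lever_tip 0.87 [400.2 225.6] [ 0.569 -0.253  0.233]
long1 0.75 [400.5 226.9] [ 0.565 -0.253  0.235]
long1 0.48 [185.9 255. ] [0.515 0.262 0.157]
{'time_s': 1.3, 'q': array([ 1.137,  0.398,  0.045,  1.537, -0.019,  1.207, -0.051]), 'dq': array([-0.   ,  0.001, -0.001, -0.001,  0.   , -0.001,  0.001]), 'joint_torque': array([ -0.001, -47.501,   1.363, -25.452,   0.011,   0.001,  -0.   ]), 'tcp_pos': array([ 0.214, -0.614,  0.231]), 'tool_rot': array([0.986, 0.167, 0.   , 0.   ]), 'wrist_force': array([ 0.289, -0.878,  0.346]), 'ft_torque': array([-0.004, -0.012,  0.026]), 'gripper_width': 1.0039423294435095}
[[ 0.944  0.329  0.   ]
 [ 0.329 -0.944 -0.   ]
 [ 0.     0.    -1.   ]]
```

View pics/scene1.png

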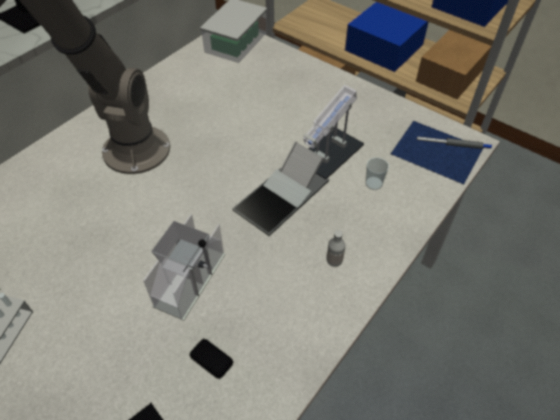

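View pics/top1.png

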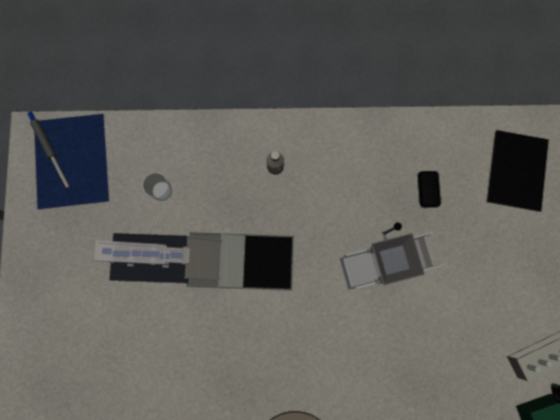

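Both views show the bottle at upper left (top view columns 95-190, row 252), with the ramp at (190-245, 260) and the black tray at (268, 263). The sorter is at (390, 262), its lever ball at (398, 226), and the beaker, dropper and mouse are beyond. Next I'll fit the stand and sorter poses.

```bash
python3 - <<'E'
from h import *
np.set_printoptions(precision=3,suppress=True)
d=img('top')
f=210/np.tan(np.radians(d['fovy'])/2);T=np.array(d['cam_to_world'])
v,u=np.mgrid[0:420,0:560];z=d['range_z']
P=np.stack([(u-d['cx'])/f*z,(v-d['cy'])/f*z,z],-1)@T[:3,:3].T+T[:3,3]
X,Y,Z=P[...,0],P[...,1],P[...,2]; ok=z>0
def rect(n,m):
    q=P[m&ok]; 
    if len(q)<5: print(n,len(q));return
    r=cv2.minAreaRect(q[:,:2].astype(np.float32)*1000); print(n,len(q),r,'z',np.percentile(q[:,2],[5,50,95]))
reg=(X>.36)&(X<.62)&(Y<-.08)&(Y>-.36)
rect('funnel top',reg&(Z>.168)&(Z<.19)); rect('sorter all',reg&(Z>.02)&(Z<.19)); rect('ball',reg&(Z>.2))
g=d['pixels'].max(-1)
rg=(X>.38)&(X<.62)&(Y>-.03)&(Y<.52)
rect('tray black',rg&(g<25)&(Z<.02)&(Y<.17))
rect('ramp',rg&(Z>.035)&(Z<.1)&(Y<.28)); rect('bottle top',rg&(Z>.14)); rect('foot',rg&(g<40)&(Y>.3)&(Z<.06))
a=cv2.resize(d['pixels'][215:310,85:305],None,fx=3.6,fy=3.6,interpolation=2);b=cv2.resize(d['pixels'][205:300,330:450],None,fx=2.5,fy=2.5,interpolation=2)
o=np.zeros((600,800,3),np.uint8);o[:342,:792]=a[:342,:792];o[345:345+b.shape[0],:b.shape[1]]=b
s=img('scene'); c=cv2.resize(s['pixels'][210:320,135:235],None,fx=2.3,fy=2.3,interpolation=2); o[345:345+c.shape[0],320:320+c.shape[1]]=c
c=cv2.resize(s['pixels'][80:170,290:370],None,fx=2.8,fy=2.8,interpolation=2); o[345:345+c.shape[0],570:570+c.shape[1]]=c
cv2.imwrite('pics/b.png',np.clip(o.astype(float)*1.7,0,255))
E
```

```text
funnel top 580 ((506.1341857910156, -251.79498291015625), (129.15267944335938, 106.33455657958984), 13.370670318603516) z [0.169 0.176 0.182]
sorter all 3494 ((506.2122497558594, -251.3121337890625), (129.37901306152344, 229.83079528808594), 13.48108959197998) z [0.074 0.12  0.178]
ball 59 ((566.7816162109375, -245.8674774169922), (19.042499542236328, 16.197877883911133), 82.41248321533203) z [0.228 0.235 0.239]
tray black 2270 ((504.27496337890625, 64.48442077636719), (125.53021240234375, 137.73928833007812), 87.0438232421875) z [0.002 0.007 0.012]
ramp 1161 ((512.2572631835938, 229.17930603027344), (81.81111145019531, 110.3099136352539), 83.46125793457031) z [0.038 0.068 0.097]
bottle top 1805 ((517.951416015625, 359.3514404296875), (207.3076934814453, 48.13835525512695), 86.93440246582031) z [0.158 0.198 0.227]
foot 1587 ((521.2791748046875, 393.3537902832031), (192.9629364013672, 123.6729736328125), 86.96012878417969) z [0.008 0.013 0.018][ WARN:0@1.890] global loadsave.cpp:1063 imwrite_ Unsupported depth image for selected encoder is fallbacked to CV_8U.
```

View pics/b.png

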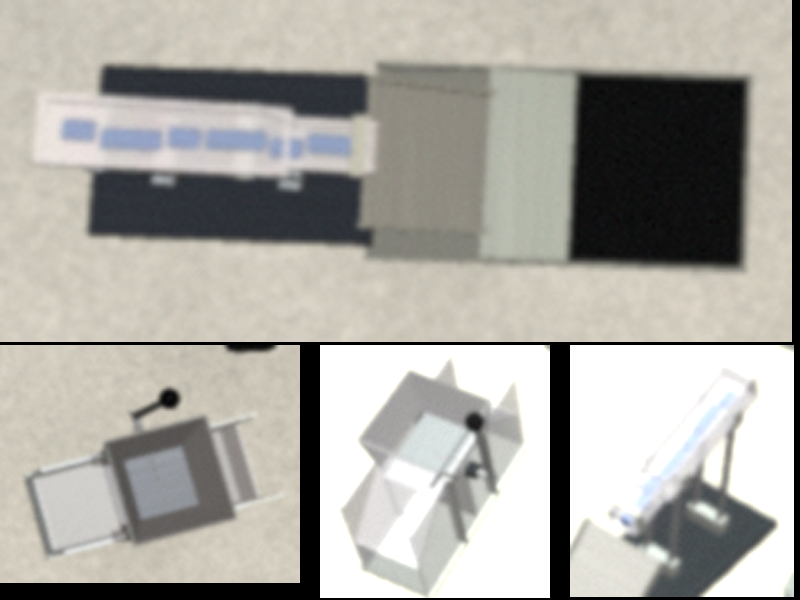

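The top view shows blue bars in the bottle, short and long alternating, probably six. I take the stand origin as about (0.515, 0.264) with yaw -3°, and the sorter origin as about (0.490, -0.255) with yaw +13°. bottle_side comes to about (0.497, 0.370, 0.176). I'll square the tool to the stand, lift, and move over.

```bash
python3 -m pendant '0 0 -2 0.129; 0 0 -2.5 0.129; 0 0 -2.5 0.129; 3 -5.5 0 0; 3 -5.5 0 0; 3 -5.5 0 0; 3 -5.5 0 0; 3 -5.5 0 0; 3 -5.5 0 0; 0.17 -6 0 0; 0.17 -6 0 0; 0.17 -6 0 0' 0; python3 -m pendant '0.17 -6 0 0; 0.17 -6 0 0;0.17 -6 0 0;0.17 -6 0 0;0.17 -6 0 0;0.17 -6 0 0;0.17 -6 0 0;0.17 -6 0 0; 0 -0.4 0 0;0 0 0 0'
```

```text
time_s: 2.9
tcp_pos: [0.4246, -0.1131, 0.3016]
tool_rot: [1.0, -0.026, 0.001, 0.0]
wrist_force: [1.1, 0.4, 0.0]
gripper_width: 0.004
time_s: 4.15
tcp_pos: [0.4634, 0.3673, 0.3009]
tool_rot: [1.0, -0.026, -0.0, 0.001]
wrist_force: [1.0, -1.2, 0.4]
gripper_width: 0.002
```

```bash
python3 -m pendant '0 0 5 0; 0 0 5 0; 0 0 3.5 0; 0 0 0 0; 3 0 0 0'; python3 -m pendant '-3 0 0 0;0 0 0 0; 3.2 0 0 0;-3.2 0 0 0;0 0 0 0;3.2 0 0 0'; python3 -m pendant '-3.2 0 0 0;0 0 0 0;0 0 0 0'
python3 - <<'E'
from h import *
a=img('top')['pixels'][215:310,85:305]
cv2.imwrite('pics/c.png',np.clip(cv2.resize(a,None,fx=3.6,fy=3.6,interpolation=2)*1.6,0,255).astype(np.uint8))
E
```

```text
time_s: 4.78
tcp_pos: [0.4917, 0.3663, 0.1682]
tool_rot: [1.0, -0.025, -0.0, -0.0]
wrist_force: [-6.3, 3.2, -2.0]
gripper_width: 0.0
time_s: 5.52
tcp_pos: [0.4937, 0.3671, 0.1684]
tool_rot: [1.0, -0.025, -0.0, -0.0]
wrist_force: [-7.4, 3.0, 5.2]
gripper_width: 0.001
time_s: 5.9
tcp_pos: [0.4653, 0.3671, 0.1674]
tool_rot: [1.0, -0.027, 0.002, -0.0]
wrist_force: [-0.0, -0.2, 0.4]
gripper_width: -0.001
```

View pics/c.png

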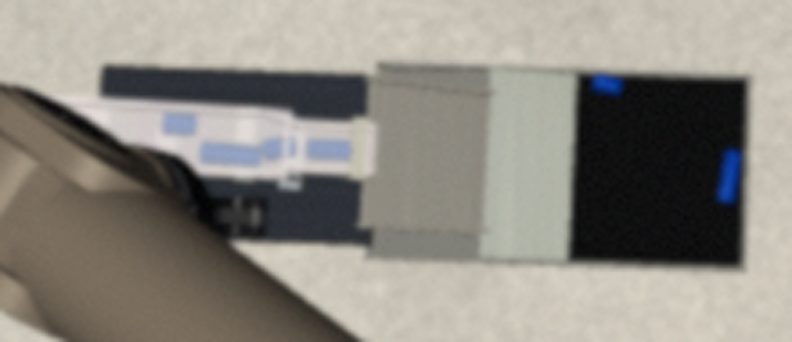

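Two bars are already in the tray: a short one at (607, 84) and a long one at (729, 177) in the crop. I'll keep tapping.

```bash
cat > look.py <<'E'
import sys
from h import *
d=img('top'); p=d['pixels'].astype(int)
m=((p[...,0]-p[...,2]>40)&(p[...,0]>60)).astype(np.uint8)
n,l,s,c=cv2.connectedComponentsWithStats(m)
for i in range(1,n):
    if s[i,4]>=6:
        w=pt(d,*c[i],h=.012); print('tray' if .37<w[0]<.6 and -.02<w[1]<.16 else 'other',c[i].round(1),s[i,4],w.round(3),cv2.minAreaRect(np.argwhere(l==i)[:,::-1].astype(np.float32))[1:])
a=d['pixels'][215:310,85:305]
cv2.imwrite('pics/'+sys.argv[1],np.clip(cv2.resize(a,None,fx=3.6,fy=3.6,interpolation=2)*1.6,0,255).astype(np.uint8))
E
python3 -m pendant '3.2 0 0 0;-3.2 0 0 0;0 0 0 0;3.2 0 0 0;-3.2 0 0 0;0 0 0 0;3.2 0 0 0;-3.2 0 0 0;0 0 0 0'; python3 look.py d.png;python3 -m pendant '3.2 0 0 0;-3.2 0 0 0;0 0 0 0;3.2 0 0 0;-3.2 0 0 0;0 0 0 0;3.2 0 0 0;-3.2 0 0 0;0 0 0 0;0 0 0 0'; python3 look.py e.png
```

```text
time_s: 7.08
tcp_pos: [0.4629, 0.3679, 0.1665]
tool_rot: [1.0, -0.025, 0.0, 0.0]
wrist_force: [0.2, 0.2, 0.8]
gripper_width: 0.001
other [ 30.7 115.6] 31 [0.933 0.736 0.012] ((8.049844741821289, 3.5777084827423096), 63.43495178222656)
other [ 70.1 126.5] 27 [0.898 0.623 0.012] ((9.0, 5.0), 90.0)
other [ 54.9 138.1] 45 [0.865 0.664 0.012] ((9.486830711364746, 9.486831665039062), 71.56504821777344)
other [ 82.8 140.8] 6 [0.855 0.584 0.012] ((2.1213202476501465, 1.4142134189605713), 45.0)
other [100.  145.2] 14 [0.842 0.535 0.012] ((2.8284268379211426, 7.071067810058594), 45.0)
other [ 64.9 150.8] 18 [0.827 0.634 0.012] ((6.363961219787598, 3.5355336666107178), 45.0)
other [ 85.2 152.4] 25 [0.821 0.576 0.012] ((8.928838729858398, 3.4139678478240967), 66.80140686035156)
other [ 72.9 151.9] 7 [0.823 0.611 0.012] ((4.110960960388184, 1.5811387300491333), 71.56504821777344)
other [ 41.4 153.7] 7 [0.819 0.699 0.012] ((3.0, 2.0), 90.0)
other [100.6 153.6] 7 [0.817 0.533 0.012] ((0.9486832022666931, 5.0596442222595215), 71.56504821777344)
other [ 72.4 176.8] 28 [0.751 0.609 0.012] ((4.10997486
[... 3122 characters left out ...]
5 0.565 0.012] ((1.4142134189605713, 2.1213202476501465), 45.0)
other [ 56.8 202.5] 13 [0.679 0.648 0.012] ((4.0, 3.0), 0.0)
other [ 73.8 202.2] 8 [0.678 0.601 0.012] ((0.9805806875228882, 6.079599857330322), 78.69007110595703)
tray [252.9 239.4] 31 [0.566 0.104 0.012] ((7.276068687438965, 4.123105525970459), 14.03624439239502)
tray [265.3 245.9] 30 [0.547 0.07  0.012] ((4.0249223709106445, 7.155416965484619), 26.56505012512207)
tray [284.9 253.2] 62 [0.526 0.016 0.012] ((4.400000095367432, 13.80000114440918), 36.869895935058594)
tray [267.4 257.4] 97 [0.515 0.065 0.012] ((13.0, 9.0), 90.0)
tray [287.6 263.5] 62 [0.498 0.009 0.012] ((4.365641117095947, 13.824529647827148), 14.03624439239502)
```

View pics/e.png

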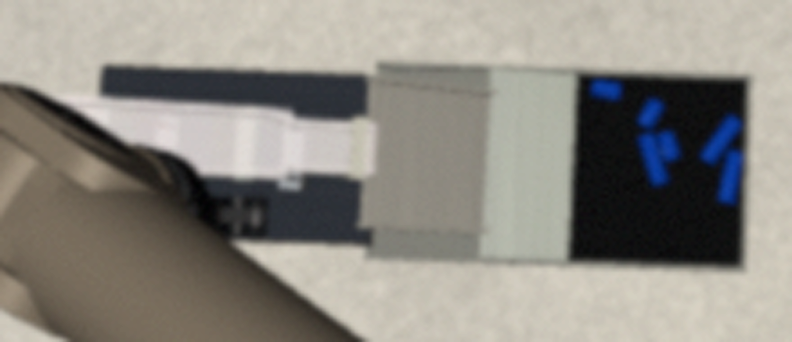

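All six bars are in the tray, three long and three short, and the bottle is empty. Next I set the lever to the left for the long bars.

```bash
python3 -m pendant '-1 0 -3 0; 0 0 -5.2 -0.143; 0 0 -5.2 -0.143; -0.34 6.13 0 0; -0.34 6.13 0 0; -0.34 6.13 0 0; -0.34 6.13 0 0; -0.34 6.13 0 0; -0.34 6.13 0 0; -0.34 6.13 0 0; -0.34 6.13 0 0; -0.34 6.13 0 0'; python3 -m pendant '-0.34 6.13 0 0; -0.34 6.13 0 0; 0 0 0 0;0 0 0 0'
python3 - <<'E'
from h import *
d=img('wrist'); s=ctrl.get_state(); p=s['tcp_pos']
o=np.array([.4905,-.2555]);y=np.radians(13.4);A=np.array([[np.cos(y),np.sin(y)],[-np.sin(y),np.cos(y)]])
print('tcp sorter',A@(p[:2]-o),R.from_quat(s['tool_rot']).as_euler('zyx'))
for n in('top','scene'):
    e=img(n)
    for k in ctrl.tip_of(n,'lever_tip')[:2]:
        w=pt(e,*k['at'],h=.227); print(n,k['score'],A@(w[:2]-o))
cv2.imwrite('pics/w1.png',d['pixels'])
E
```

```text
time_s: 9.93
tcp_pos: [0.552, -0.1792, 0.3008]
tool_rot: [0.993, 0.116, 0.001, 0.001]
wrist_force: [0.2, 0.4, 0.4]
gripper_width: 0.002
time_s: 10.42
tcp_pos: [0.5733, -0.2971, 0.3]
tool_rot: [0.993, 0.116, 0.0, -0.0]
wrist_force: [0.1, 0.8, 0.6]
gripper_width: 0.0
tcp sorter [ 0.07145362 -0.05840378] [-2.34735279e-01  2.31409735e-04 -3.14109806e+00]
top 0.64 [ 0.07966464 -0.01391854]
top 0.62 [0.1258074  0.48443261]
scene 0.62 [ 0.08418471 -0.01520986]
scene 0.16 [0.16309193 0.55297115]
```

View pics/w1.png

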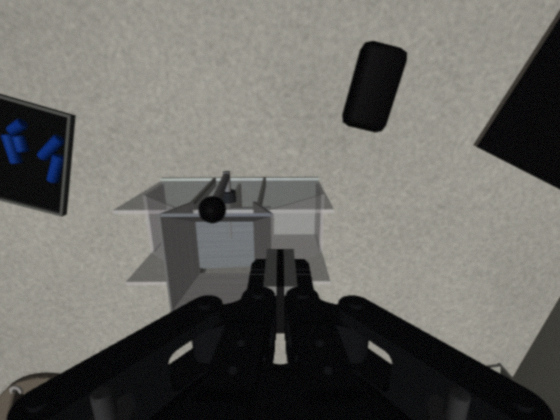

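The wrist view shows the lever ball at (212, 208), near upright and leaning slightly right, with the fingers well clear on its right at (280, 260). I'll lower them and push left.

```bash
python3 -m pendant '0.6 0 4 0; 0 0 4 0; 0 0 3.5 0; 0 0 0 0; 0 -1.5 0 0; 0 -1.5 0 0; 0 -1.5 0 0; 0 -1 0 0; 0 -1 0 0; 0 -0.8 0 0;0 0 0 0'; python3 -m pendant '0 -0.4 0 0;0 -0.3 0 0; 0 0 0 0'; python3 -m pendant '0 -0.4 0 0;0 -0.4 0 0; 0 0 0 0'
```

```text
time_s: 12.05
tcp_pos: [0.5621, -0.2231, 0.1852]
tool_rot: [0.993, 0.117, -0.0, -0.0]
wrist_force: [-0.4, -0.4, -0.1]
gripper_width: -0.002
time_s: 12.42
tcp_pos: [0.5605, -0.2173, 0.1852]
tool_rot: [0.993, 0.117, -0.0, 0.0]
wrist_force: [-1.0, -1.1, 0.5]
gripper_width: 0.001
time_s: 12.8
tcp_pos: [0.5588, -0.2103, 0.1855]
tool_rot: [0.993, 0.116, 0.0, 0.001]
wrist_force: [1.1, -3.3, -1.0]
gripper_width: -0.002
```

```bash
python3 -m pendant '0 -0.4 0 0;0 0 0 0;0 0 0 0'; python3 -m pendant '0 -0.4 0 0; 0 0 0 0;0 0 0 0'
python3 - <<'E'
from h import *
s=ctrl.get_state(); p=s['tcp_pos']
o=np.array([.4905,-.2555]);y=np.radians(13.4);A=np.array([[np.cos(y),np.sin(y)],[-np.sin(y),np.cos(y)]])
print('tcp sorter',A@(p[:2]-o))
for n in('top','scene'):
    e=img(n)
    for k in ctrl.tip_of(n,'lever_tip')[:2]:
        w=pt(e,*k['at'],h=.214); print(n,k['score'],A@(w[:2]-o))
cv2.imwrite('pics/t2.png',cv2.resize(e['pixels'][200:320,120:240],None,fx=4,fy=4,interpolation=2))
E
```

```text
time_s: 13.18
tcp_pos: [0.5585, -0.2097, 0.186]
tool_rot: [0.993, 0.115, 0.001, 0.003]
wrist_force: [1.7, -8.4, -0.8]
gripper_width: 0.0
time_s: 13.55
tcp_pos: [0.5581, -0.2092, 0.1865]
tool_rot: [0.993, 0.114, 0.002, 0.005]
wrist_force: [3.4, -12.7, -1.0]
gripper_width: -0.001
tcp sorter [0.07652929 0.02938919]
```

View pics/t2.png

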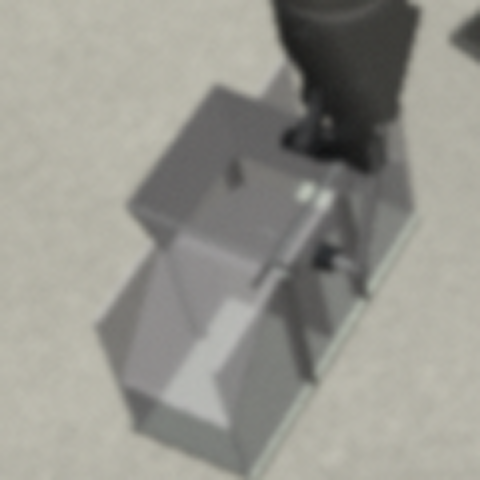

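The force climbs steeply at the stop (12.7 N), so the lever is fully left. I'll back off, lift, and look at the tray with the wrist camera.

```bash
python3 -m pendant '0 1.5 0 0;0 1.1 -2 0;0 0 -4 0; 0 0 -5 0;-0.45 -6.1 0 0;-0.45 -6.1 0 0;-0.45 -6.1 0 0;-0.45 -6.1 0 0;-0.45 -6.1 2 0;0 0 0 0;0 0 0 0' 5
cat > tray.py <<'E'
import sys
from h import *
np.set_printoptions(precision=3,suppress=True)
d=img('wrist',sys.argv[1] if len(sys.argv)>1 else None); p=d['pixels'].astype(int)
m=((p[...,0]-p[...,2]>45)&(p[...,0]>60)).astype(np.uint8); m=cv2.morphologyEx(m,cv2.MORPH_OPEN,np.ones((3,3),np.uint8))
n,l,s,c=cv2.connectedComponentsWithStats(m)
S=ctrl.get_state(); tc=S['tcp_pos']; M=R.from_quat(S['tool_rot']); ty=np.degrees(np.arctan2(*M.as_matrix()[[1,0],1]))
print('tcp',tc,'tool y dir deg',round(ty,1))
for i in range(1,n):
    if s[i,4]<40: continue
    q=np.argwhere(l==i)[:,::-1]
    w=np.array([pt(d,*a,h=.019)[:2] for a in q])*1000
    (cx,cy),(a,b),an=cv2.minAreaRect(w.astype(np.float32))
    if b>a: an+=90;a,b=b,a
    # long axis deg 'an'; jaw dir must be an+90; twist positive = clockwise from above
    tw=np.radians(-((an+90-ty+90)%180-90))
    k=M.inv().apply([cx/1000-tc[0],cy/1000-tc[1],0])*100
    zz=np.median([pt(d,*a)[2] for a in q[::7]])
    print('LONG' if a>32 else 'short','w',round(cx),round(cy),'z',round(zz*1000),'size',round(a),round(b),'ax',round(an),'shift cm',k[:2].round(2),'twist',tw.round(3),'px',c[i].round(),s[i,4])
E
python3 tray.py w2.png
```

```text
time_s: 15.12
tcp_pos: [0.4705, 0.0631, 0.2758]
tool_rot: [0.993, 0.117, -0.0, -0.0]
wrist_force: [0.6, -0.9, 1.2]
gripper_width: 0.587
tcp [0.471 0.062 0.276] tool y dir deg -76.7
short w 565 104 z 18 size 22 13 ax 78 shift cm [10.1  -1.89] twist -1.135 px [266.  86.] 207
short w 543 61 z 18 size 22 14 ax 134 shift cm [6.95 1.73] twist 1.028 px [296. 113.] 195
LONG w 513 62 z 18 size 40 27 ax 16 shift cm [4.1  0.98] twist -0.054 px [288. 135.] 537
LONG w 510 17 z 18 size 66 32 ax 2 shift cm [2.76 5.31] twist 0.206 px [326. 147.] 679
```

View pics/w2.png

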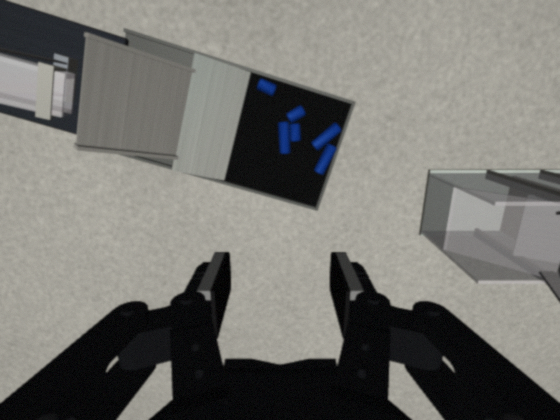

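The wrist view shows shorts at (266, 86), (296, 113) and (294, 132). The longs are at (285, 137), beside a short, and at (327, 136) and (325, 159), by the rim. I'll take the (285, 137) one lengthwise first, so I move in and turn the jaws along it for a closer look.

```bash
python3 -c "
from h import *;print(ctrl.get_state()['q'].round(2))"; python3 -m pendant '4 0.6 3 0;0 0 3 0.184;0 0 3 0.184;0 0 3 0.184;0 0 3 0.184;0 0 0 0.184;0 0 0 0.184;0 0 0 0.184;0 0 0 0.184;0 0 0 0;0 0 0 0' 7; python3 -c "
from h import *;print(ctrl.get_state()['q'].round(2))"; python3 tray.py w3.png
```

```text
[ 0.41  0.07 -0.66  1.86  0.05  1.22 -1.61]
time_s: 16.55
tcp_pos: [0.509, 0.066, 0.1211]
tool_rot: [0.843, -0.539, -0.005, 0.004]
wrist_force: [0.2, 0.7, -0.1]
gripper_width: 0.82
[-0.17  0.28 -0.05  1.97  0.02  0.9  -2.93]
tcp [0.509 0.066 0.121] tool y dir deg -155.2
LONG w 524 17 z 18 size 40 14 ax 145 shift cm [5.11 0.66] twist -0.519 px [287. 139.] 921
LONG w 497 10 z 18 size 41 14 ax 169 shift cm [4.56 3.47] twist -0.942 px [323. 147.] 902
LONG w 522 63 z 18 size 62 32 ax 4 shift cm [ 0.78 -1.07] twist -1.206 px [266. 193.] 1726
short w 564 103 z 18 size 24 14 ax 80 shift cm [-1.06 -6.58] twist 0.608 px [200. 215.] 419
```

View pics/w3.png

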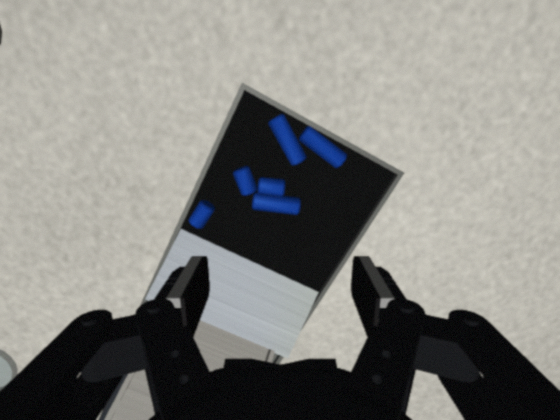

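The wrist view shows the long at (276, 205) beside a short at (270, 187), and a rim pair of longs at (287, 139) and (323, 147). Joint 7 is at its limit, so I'll turn half a revolution back, which gives the same grasp. I'll also split touching bars in the code.

```bash
python3 - <<'E'
s=open('tray.py').read()
s=s.replace("n,l,s,c=cv2.connectedComponentsWithStats(m)","""D=cv2.distanceTransform(cv2.resize(m,None,fx=4,fy=4,interpolation=0),cv2.DIST_L2,5)
D=cv2.resize(D,(560,420),interpolation=cv2.INTER_AREA)
n,mk=cv2.connectedComponents((D>.6*np.percentile(D[m>0],97)).astype(np.uint8))
from scipy.ndimage import distance_transform_edt as edt
ix=edt(mk==0,return_distances=False,return_indices=True); l=mk[tuple(ix)]*m
s={i:(l==i).sum() for i in range(n)}; c=[np.argwhere(l==i)[:,::-1].mean(0) for i in range(n)]""").replace("s[i,4]","s[i]")
open('tray.py','w').write(s)
E
python3 -m pendant '0 0 0 -0.184;0 0 0 -0.184;0 0 0 -0.184;0 0 0 -0.184;0 0 0 -0.184;0 0 0 -0.184;0 0 0 -0.184;0 0 0 -0.184;0 0 0 -0.184;0 0 0 -0.184;0 0 0 -0.184;0 0 0 -0.184'>/dev/null; python3 -m pendant '0 0 0 -0.184;0 0 0 -0.184;0 0 0 -0.184;0 0 0 -0.184;0 0 0 -0.137;0 0 0 0;0 0 0 0'; python3 tray.py w4.png;python3 -c "
from h import *;print(ctrl.get_state()['q'].round(2))"
```

```text
time_s: 18.98
tcp_pos: [0.509, 0.0649, 0.1213]
tool_rot: [0.566, 0.824, -0.004, -0.005]
wrist_force: [-0.6, -0.8, -0.3]
gripper_width: 0.819
tcp [0.509 0.065 0.121] tool y dir deg 21.1
short w 563 105 z 18 size 23 15 ax 81 shift cm [1.77 6.43] twist 0.534 px [361. 185.] 475
LONG w 512 64 z 18 size 40 29 ax 17 shift cm [-0.22  0.22] twist -1.499 px [286. 206.] 1239
short w 541 63 z 18 size 24 14 ax 134 shift cm [-1.4   2.93] twist -0.396 px [316. 222.] 411
LONG w 496 13 z 18 size 41 16 ax 168 shift cm [-4.43 -3.06] twist -0.999 px [245. 254.] 714
LONG w 524 19 z 19 size 42 16 ax 144 shift cm [-4.88 -0.28] twist -0.579 px [278. 258.] 701
[ 0.28  0.32 -0.58  1.96  0.21  0.93 -0.04]
```

The network of bars near L_a is crowded, so I'll start with the rim long at (0.496, 0.012), gripped across at its free end with the fingertips just above the rim. I'll check again from lower down.

```bash
python3 -m pendant '-4 -3.9 0 0;0 0 1 -0.167;0 0 1 -0.167;0 0 1 -0.167;0 0 0 -0.167;0 0 0 -0.167;0 0 0 -0.167;0 0 0 0;0 0 0 0' 3.6; python3 tray.py w5.png;python3 -c "
from h import *;print(ctrl.get_state()['q'].round(2))"
```

```text
time_s: 20.15
tcp_pos: [0.4866, 0.014, 0.0915]
tool_rot: [0.1, 0.995, -0.002, -0.006]
wrist_force: [-0.9, 1.0, 0.2]
gripper_width: 0.421
tcp [0.487 0.014 0.092] tool y dir deg 78.5
LONG w 495 10 z 18 size 42 14 ax 168 shift cm [-0.89 -0.21] twist 0.013 px [276. 228.] 949
LONG w 511 62 z 19 size 43 28 ax 17 shift cm [-1.44  5.15] twist -0.5 px [351. 237.] 1530
LONG w 522 16 z 18 size 42 15 ax 144 shift cm [-3.46  0.92] twist 0.425 px [292. 260.] 923
short w 539 66 z 19 size 14 14 ax 109 shift cm [-4.11  6.1 ] twist 1.047 px [356. 268.] 239
short w 561 104 z 18 size 24 15 ax 79 shift cm [-5.52 10.26] twist 1.568 px [409. 284.] 499
[ 0.51  0.35 -0.74  2.04  0.31  0.87  0.97]
```

View pics/w5.png

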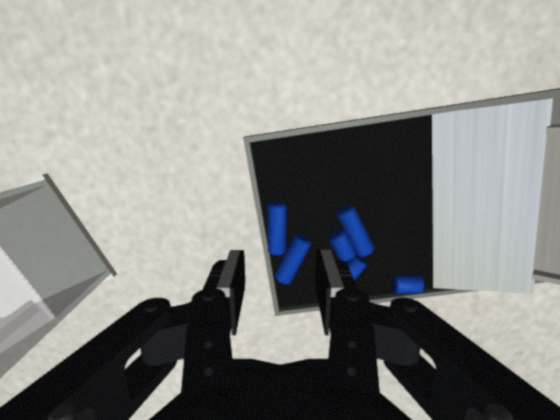

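The wrist view shows the rim long at (276, 228), close to the rim and almost centred between the jaws. The second long, at (292, 260), is clear of the fingers. Descending.

```bash
python3 -m pendant '0 -0.2 3 0;0 0 3 0;0 0 1.8 0;0 0 0 0;0 0 0 0'; python3 -m pendant '0 0 0 0;0 0 0 0;0 0 0 0;0 0 0 0' 0
```

```text
time_s: 20.82
tcp_pos: [0.4861, 0.0122, 0.0143]
tool_rot: [0.099, 0.995, -0.002, -0.005]
wrist_force: [0.6, 0.5, -0.3]
gripper_width: 0.425
time_s: 21.32
tcp_pos: [0.486, 0.0119, 0.0144]
tool_rot: [0.099, 0.995, -0.002, -0.005]
wrist_force: [-0.1, -0.8, 6.1]
gripper_width: 0.109
```

```bash
python3 -m pendant '0 0 0 0;0 0 0 0;0 0 0.2 0;0 0 0.2 0;0 0 0 0' 3.0; python3 -m pendant '0 0 0 0;0 0 0 0;0 0 0 0;0 0 0 0' 0
```

```text
time_s: 21.95
tcp_pos: [0.4851, 0.0118, 0.0101]
tool_rot: [0.099, 0.995, -0.002, -0.006]
wrist_force: [-1.5, -0.8, 8.9]
gripper_width: 0.353
time_s: 22.45
tcp_pos: [0.4853, 0.0083, 0.0112]
tool_rot: [0.099, 0.995, -0.005, -0.006]
wrist_force: [-4.2, -7.3, 20.3]
gripper_width: 0.115
```

```bash
python3 -m pendant '0 0 0 0;0 0 0 0;0 0 -4 0;0 0 -4 0;0 0 0 0;0 0 0 0' 3.6;python3 tray.py w6.png
```

```text
time_s: 23.2
tcp_pos: [0.4853, 0.0116, 0.0887]
tool_rot: [0.099, 0.995, -0.002, -0.007]
wrist_force: [-0.3, -0.5, -0.2]
gripper_width: 0.423
tcp [0.485 0.012 0.088] tool y dir deg 78.7
LONG w 496 9 z 18 size 42 14 ax 172 shift cm [-1.11 -0.02] twist -0.058 px [279. 232.] 965
LONG w 518 64 z 18 size 57 28 ax 17 shift cm [-2.2   5.76] twist -0.502 px [356. 245.] 1861
LONG w 522 17 z 18 size 43 15 ax 144 shift cm [-3.52  1.21] twist 0.429 px [295. 262.] 943
short w 561 103 z 18 size 23 16 ax 82 shift cm [-5.6  10.49] twist 1.513 px [413. 287.] 515
```

View pics/w6.png

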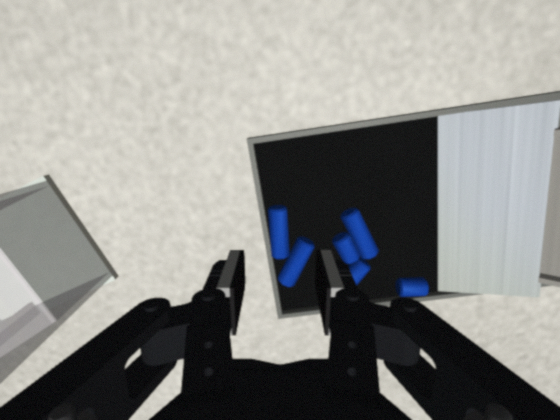

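The bar is still hugging the rim; the outer finger rested on it. I'll hook it sideways with the outer fingertip just above rim height, drag it inward, then grip deeper.

```bash
python3 -m pendant '0 -0.05 4 0;0 0 3 0;0 0 0.6 0;0 0 0 0;0 0 0 0' 2.4; python3 -m pendant '0 0.4 0 0;0 0.4 0 0;0 0.5 0 0;0 0.5 0 0;0 0 0 0'; python3 -m pendant '0 0 0.25 0;0 0 0.2 0;0 0 0 0'; python3 -m pendant '0 0 0 0;0 0 0 0;0 0 0 0;0 0 0 0' 0
```

```text
time_s: 23.88
tcp_pos: [0.4859, 0.0116, 0.0141]
tool_rot: [0.099, 0.995, -0.002, -0.005]
wrist_force: [0.2, 1.2, 0.1]
gripper_width: 0.286
time_s: 24.5
tcp_pos: [0.4888, 0.0298, 0.0135]
tool_rot: [0.098, 0.995, -0.002, -0.006]
wrist_force: [0.2, -0.1, 0.7]
gripper_width: 0.281
time_s: 24.88
tcp_pos: [0.4883, 0.0288, 0.0086]
tool_rot: [0.099, 0.995, -0.002, -0.006]
wrist_force: [-0.0, 0.1, 0.4]
gripper_width: 0.283
time_s: 25.38
tcp_pos: [0.4887, 0.029, 0.009]
tool_rot: [0.099, 0.995, -0.002, -0.006]
wrist_force: [-0.6, -0.7, 2.0]
gripper_width: 0.112
```

```bash
python3 -m pendant '0 0 -4 0;0 0 -4 0;0 0 0 0;0 0 0 0';python3 tray.py w7.png
```

```text
time_s: 25.88
tcp_pos: [0.489, 0.0289, 0.0883]
tool_rot: [0.099, 0.995, -0.002, -0.007]
wrist_force: [0.4, -0.8, -0.2]
gripper_width: 0.109
tcp [0.489 0.029 0.088] tool y dir deg 78.7
LONG w 511 62 z 18 size 42 28 ax 18 shift cm [-1.54  3.66] twist -0.505 px [332. 240.] 1557
short w 541 63 z 18 size 21 20 ax 93 shift cm [-4.5   4.37] twist 1.315 px [334. 274.] 486
LONG w 556 16 z 99 size 71 18 ax 166 shift cm [-6.87  0.06] twist 0.051 px [279. 301.] 1535
short w 561 104 z 18 size 23 17 ax 84 shift cm [-5.58  8.74] twist 1.473 px [391. 287.] 521
```

View pics/w7.png

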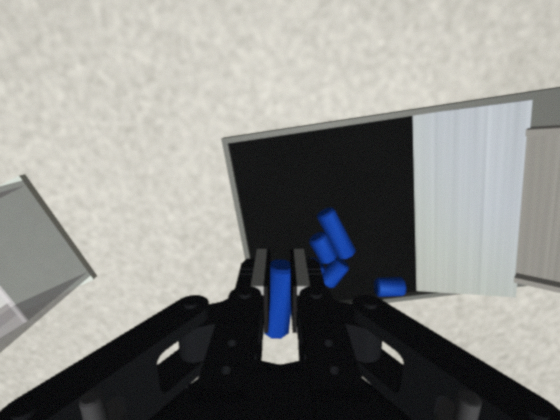

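The bar is in fact held; a 14 mm bar reads a width of about 0.11, so I'll use that as the reference. The short group is at (322, 245) and (336, 272). Now I carry the bar to the funnel, lever left.

```bash
python3 -m pendant '0 0 -5 0;0 0 -5 0;0 0 -5.2 0;-1.02 -5.54 0 0;-1.02 -5.54 0 0;-1.02 -5.54 0 0;-1.02 -5.54 0 0;-1.02 -5.54 0 0;0 0 2.5 0;0 0 2.5 0;0 0 0 0;0 0 0 0'; python3 - <<'E'
from h import *
d=img('wrist','w8.png')
E
```

```text
time_s: 27.42
tcp_pos: [0.4867, -0.2519, 0.1917]
tool_rot: [0.099, 0.995, -0.002, -0.006]
wrist_force: [0.6, -0.2, 0.0]
gripper_width: 0.115
```

View pics/w8.png

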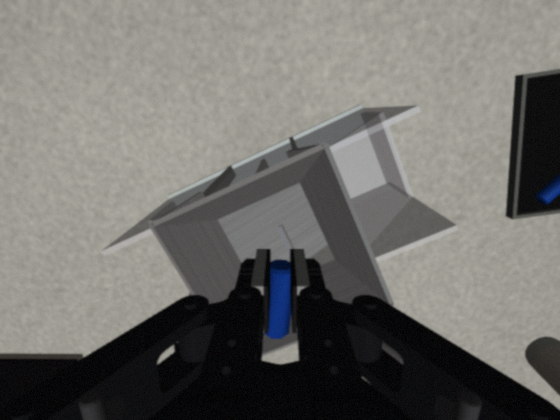

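The funnel rim corners at (150, 222), (327, 147) and (392, 305) put its centre near (271, 263), right under the bar. Releasing, then going back to look at the tray.

```bash
python3 -m pendant '0 0 0 0;0 0 0 0;0 0 0 0;0 0 -5 0;1.1 5.8 0 0;1.1 5.8 0 0;1.1 5.8 0 0;1.1 5.8 0 0;1.1 5.8 2 0;0 0 3 0;0 0 0 0;0 0 0 0' 4.5; python3 tray.py w9.png; python3 -c "
from h import *;print(ctrl.get_state()['q'].round(2))
d=img('top','t9.png')
p=d['pixels'].astype(int);m=(p[...,0]-p[...,2]>25);m[:,:240]=0
n,l,s,c=cv2.connectedComponentsWithStats(m.astype(np.uint8))
print([(c[i].round(),s[i,4]) for i in range(1,n) if s[i,4]>5])"
```

```text
time_s: 28.98
tcp_pos: [0.4902, 0.0423, 0.1917]
tool_rot: [0.1, 0.995, -0.002, -0.006]
wrist_force: [-0.2, -0.5, 0.1]
gripper_width: 0.527
tcp [0.491 0.042 0.192] tool y dir deg 78.5
LONG w 512 62 z 18 size 41 28 ax 18 shift cm [-1.66  2.39] twist -0.507 px [305. 203.] 741
LONG w 543 36 z 18 size 41 15 ax 126 shift cm [-5.3   0.47] twist 0.741 px [284. 233.] 444
short w 541 61 z 19 size 23 16 ax 136 shift cm [-4.55  2.87] twist 0.565 px [307. 228.] 249
short w 562 104 z 18 size 22 14 ax 79 shift cm [-5.77  7.47] twist 1.568 px [347. 238.] 247
[ 0.55  0.23 -0.83  1.93  0.19  1.08  1.02]
[(array([350., 271.]), np.int32(27))]
```

A bar shows at the left of the sorter in the top view at (350, 271), so the first long is in the left compartment. Next is the long at (543, 36) mm, gripped offset away from the nearby short.

```bash
python3 -m pendant '-5.9 -0.07 2 0;0 0 3 0.185;0 0 3 0.185;0 0 3 0.185;0 0 2.5 0.185;0 0 2.5 0;0 0 1.5 0;0 0 0.8 0;0 0 0 0;0 0 0 0' 3; python3 -m pendant '0 0 0 0;0 0 0 0;0 0 0 0;0 0 -4 0;0 0 -4 0;0 0 0 0' 0; python3 tray.py w10.png; python3 -c "
from h import *;print(ctrl.get_state()['q'].round(2))"
```

```text
time_s: 30.32
tcp_pos: [0.5457, 0.0303, 0.008]
tool_rot: [0.452, 0.892, -0.004, -0.004]
wrist_force: [0.6, 0.0, 0.8]
gripper_width: 0.353
time_s: 31.08
tcp_pos: [0.5485, 0.031, 0.0902]
tool_rot: [0.452, 0.892, -0.002, -0.002]
wrist_force: [0.3, -0.5, -0.8]
gripper_width: 0.141
tcp [0.547 0.03  0.088] tool y dir deg 36.3
LONG w 512 63 z 18 size 40 28 ax 17 shift cm [ 4.68 -0.91] twist -1.24 px [268. 152.] 1870
short w 562 104 z 18 size 23 15 ax 81 shift cm [5.02 5.6 ] twist 0.792 px [359. 149.] 711
short w 542 63 z 18 size 24 14 ax 135 shift cm [2.92 1.48] twist -0.147 px [298. 179.] 631
LONG w 530 -78 z 100 size 226 65 ax 64 shift cm [-7.74 -7.78] twist 1.086 px [244. 272.] 2571
[ 0.34  0.43 -0.6   1.91  0.3   0.91  0.23]
```

```bash
python3 -m pendant '0 0 -5 0;0 0 -5 0;0 0 -5.2 0;-4.12 -4.21 0 0;-4.12 -4.21 0 0;-4.12 -4.21 0 0;-4.12 -4.21 0 0;-4.12 -4.21 0 0;0 0 2.5 0;0 0 2.5 0;0 0 0 0;0 0 0 0'; python3 - <<'E'
from h import *
d=img('wrist','w11.png')
E
```

```text
time_s: 32.62
tcp_pos: [0.4995, -0.2597, 0.1905]
tool_rot: [0.452, 0.892, -0.004, -0.005]
wrist_force: [-0.6, 0.8, 0.1]
gripper_width: 0.138
```

```bash
python3 -m pendant '0 0 0 0;0 0 0 0;0 0 0 0;0 0 -5 0;4.43 3.08 0 0;4.43 3.08 0 0;4.43 3.08 0 0;4.43 3.08 0 0;4.43 3.08 0 0;4.43 3.08 0 0;0 0 2 -0.177;0 0 3 -0.177' 4.5; python3 -m pendant '0 0 3 -0.177;0 0 3 -0.177;0 0 2 -0.177;0 0 0 -0.177;0 0 0 -0.177;0 0 0 0;0 0 0 0' 3.2;  python3 tray.py w12.png
```

```text
time_s: 34.17
tcp_pos: [0.492, 0.0649, 0.1903]
tool_rot: [0.284, 0.959, -0.003, -0.004]
wrist_force: [0.3, -0.7, -0.8]
gripper_width: 0.528
time_s: 35.05
tcp_pos: [0.4902, 0.0635, 0.1099]
tool_rot: [-0.149, 0.989, -0.0, -0.006]
wrist_force: [0.7, 0.5, 0.2]
gripper_width: 0.377
tcp [0.49  0.063 0.11 ] tool y dir deg 107.1
LONG w 511 62 z 18 size 41 28 ax 17 shift cm [-1.95 -0.78] twist -0.005 px [272. 235.] 1256
short w 540 61 z 18 size 23 15 ax 136 shift cm [-4.72 -1.68] twist 1.066 px [260. 264.] 393
short w 561 104 z 18 size 24 16 ax 81 shift cm [-7.96  1.76] twist -1.112 px [298. 297.] 396
```

View pics/w12.png

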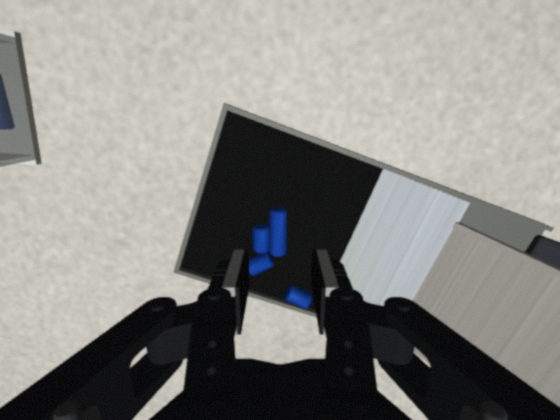

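The wrist view shows the long at (278, 233), reaching about 15 mm past the short at (262, 240) on the robot's side. A bar also shows in the left compartment at (5, 100). I'll grip the free end.

```bash
python3 -m pendant '-0.1 -0.1 4 0;0 0 3.5 0;0 0 2 0;0 0 0.7 0;0 0 0 0;0 0 0 0'; python3 -m pendant '0 0 0 0;0 0 0 0;0 0 0 0;0 0 -4 0;0 0 -4 0;0 0 0 0' 0; python3 tray.py w13.png
```

```text
time_s: 35.85
tcp_pos: [0.4911, 0.0629, 0.0088]
tool_rot: [-0.15, 0.989, -0.0, -0.005]
wrist_force: [0.0, -0.2, 0.1]
gripper_width: 0.375
time_s: 36.6
tcp_pos: [0.4933, 0.0634, 0.0903]
tool_rot: [-0.15, 0.989, -0.001, -0.004]
wrist_force: [1.1, -0.3, -1.0]
gripper_width: 0.117
tcp [0.492 0.063 0.089] tool y dir deg 107.2
short w 517 57 z 17 size 21 14 ax 17 shift cm [-2.18 -1.31] twist 0.01 px [260. 240.] 380
LONG w 565 86 z 101 size 69 20 ax 17 shift cm [-7.65  0.04] twist -0.0 px [280. 305.] 1565
```

```bash
python3 -m pendant '0 0 -5 0;0 0 -5 0;0 0 -5.2 0;1.84 -5.07 0 0;1.84 -5.07 0 0;1.84 -5.07 0 0;1.84 -5.07 0 0;1.84 -5.07 0 0;1.84 -5.07 0 0;0 0 2.5 0;0 0 2.5 0;0 0 0 0'; python3 - <<'E'
from h import *
d=img('wrist','w14.png');print(ctrl.get_state()['gripper_width'],ctrl.get_state()['tcp_pos'],ctrl.get_state()['q'].round(2))
E
```

```text
time_s: 38.15
tcp_pos: [0.4746, -0.2595, 0.1875]
tool_rot: [-0.15, 0.989, 0.002, -0.009]
wrist_force: [-1.1, -0.7, 0.1]
gripper_width: 0.109
0.11478947892849622 [ 0.47602003 -0.25970269  0.18919475] [ 1.04  0.32 -0.75  1.82  0.25  1.11  2.06]
```

View pics/w14.png

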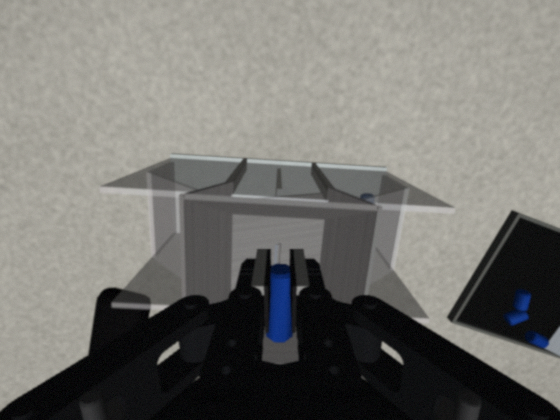

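The bar hangs over the open funnel throat at (280, 300). Releasing it, then moving to the left of the lever ball and pushing it to the right stop.

```bash
python3 -m pendant '0 0 0 0;0 0 0 0;0 0 0 0;0 0 -4.5 0;0 0 -4.5 0' 4.5; python3 -m pendant '-3.29 2.89 0 0;-3.29 2.89 0 0;-3.29 2.89 0 0;0 0 0 0; 0 0 3 0;0 0 3 0;0 0 3.5 0;0 0 0 0' 0;python3 - <<'E'
from h import *
p=ctrl.get_state()['tcp_pos']
o=np.array([.495,-.2545]);y=np.radians(13.4);A=np.array([[np.cos(y),np.sin(y)],[-np.sin(y),np.cos(y)]])
print(p,'tcp sorter',A@(p[:2]-o))
E
python3 -m pendant '0 -2 0 0;0 -2 0 0;0 -2 0 0;0 -2 0 0;0 -1 0 0;0 -1 0 0;0 0 0 0'; python3 -m pendant '0 -0.6 0 0;0 0 0 0;0 0 0 0'; python3 -m pendant '0 -0.5 0 0;0 0 0 0;0 0 0 0'
```

```text
time_s: 38.83
tcp_pos: [0.478, -0.2597, 0.2819]
tool_rot: [-0.15, 0.989, -0.0, -0.007]
wrist_force: [0.4, -0.9, -0.6]
gripper_width: 0.526
time_s: 39.83
tcp_pos: [0.5432, -0.1491, 0.1824]
tool_rot: [-0.149, 0.989, 0.0, -0.009]
wrist_force: [-0.5, -0.5, 0.9]
gripper_width: 0.003
[ 0.54316185 -0.14908138  0.18240901] tcp sorter [0.07128123 0.09138728]
time_s: 40.7
tcp_pos: [0.5799, -0.2465, 0.1879]
tool_rot: [-0.149, 0.989, -0.003, -0.001]
wrist_force: [5.3, -0.6, 4.0]
gripper_width: -0.0
time_s: 41.08
tcp_pos: [0.5806, -0.251, 0.1872]
tool_rot: [-0.15, 0.989, -0.002, -0.002]
wrist_force: [5.3, 0.7, 1.8]
gripper_width: -0.002
time_s: 41.45
tcp_pos: [0.5794, -0.2553, 0.1856]
tool_rot: [-0.15, 0.989, -0.001, -0.005]
wrist_force: [4.5, -0.5, 5.6]
gripper_width: 0.001
```

```bash
python3 - <<'E'
from h import *
o=np.array([.495,-.2545]);y=np.radians(13.4);A=np.array([[np.cos(y),np.sin(y)],[-np.sin(y),np.cos(y)]])
for n in('top','scene','wrist'):
    e=img(n,'lv_'+n+'.png')
    for k in ctrl.tip_of(n,'lever_tip')[:2]:
        w=pt(e,*k['at'],h=.217); print(n,round(k['score'],2),k['at'],A@(w[:2]-o),pt(e,*k['at']))
    for k in ctrl.outline_of(n,'lever_tip')[:1]: print('ol',k['score'],k['extent'])
E
```

```text
ol 0.73 [393.7, 251.8, 23.2, 43.6]
scene 0.76 [197.3, 259.4] [ 0.08264353 -0.04939526] [ 0.60418207 -0.29606335  0.24820996]
scene 0.39 [275.6, 214.6] [0.19283417 0.14720549] [0.54914405 0.05789062 0.01622312]
ol 0.95 [192.5, 253.2, 42.8, 23.7]
wrist 0.93 [218.1, 283.6] [ 0.07569351 -0.04450261] [ 0.57143981 -0.27980316  0.22867386]
ol 0.79 [286.4, 172.4, 185.8, 260.9]
```

The ball is already at sorter y of about -47 mm, close to the right stop. A bit further.

```bash
python3 -m pendant '0 -0.5 0 0;0 0 0 0;0 0 0 0'; python3 -m pendant '0 -0.5 0 0;0 0 0 0;0 0 0 0';python3 -m pendant '0 -0.3 0 0;0 0 0 0;0 0 0 0'
```

```text
time_s: 42.28
tcp_pos: [0.5795, -0.2588, 0.1839]
tool_rot: [-0.15, 0.989, 0.0, -0.007]
wrist_force: [3.6, 1.5, -0.2]
gripper_width: 0.002
time_s: 42.65
tcp_pos: [0.5805, -0.2642, 0.184]
tool_rot: [-0.15, 0.989, -0.0, -0.008]
wrist_force: [0.4, 1.6, -0.3]
gripper_width: -0.001
time_s: 43.02
tcp_pos: [0.582, -0.2661, 0.1844]
tool_rot: [-0.15, 0.989, 0.0, -0.007]
wrist_force: [-0.7, 2.4, 0.6]
gripper_width: 0.001
```

```bash
python3 -m pendant '0 -0.4 0 0;0 0 0 0;0 0 0 0'; python3 -m pendant '0 -0.4 0 0;0 0 0 0;0 0 0 0';python3 -m pendant '0 -0.2 0 0;0 0 0 0;0 0 0 0'
```

```text
time_s: 43.4
tcp_pos: [0.5826, -0.2668, 0.1842]
tool_rot: [-0.151, 0.989, 0.002, -0.008]
wrist_force: [-3.1, 7.3, 2.9]
gripper_width: 0.002
time_s: 43.78
tcp_pos: [0.5832, -0.2672, 0.1841]
tool_rot: [-0.152, 0.988, 0.005, -0.009]
wrist_force: [-5.5, 11.5, 3.8]
gripper_width: -0.001
time_s: 44.15
tcp_pos: [0.5833, -0.2674, 0.184]
tool_rot: [-0.152, 0.988, 0.006, -0.009]
wrist_force: [-7.8, 14.1, 5.1]
gripper_width: -0.001
```

At the right stop (14 N, no more travel). Back off, lift, and measure the shorts.

```bash
python3 -m pendant '0 1.5 0 0;0 1 -2 0;0 0 -4 0;0 0 -4 0;-0.14 5.4 0 0;-0.14 5.4 0 0;-0.14 5.4 0 0;-0.14 5.4 0 0;-0.14 5.4 2 0;-0.14 5.4 3 0;0 0 3 0;0 0 0 0' 3; python3 -m pendant '0 0 2 0;0 0 0 0;0 0 0 0'; python3 tray.py w15.png;python3 -c "
from h import *;print(ctrl.get_state()['q'].round(2))
o=np.array([.495,-.2545]);y=np.radians(13.4);A=np.array([[np.cos(y),np.sin(y)],[-np.sin(y),np.cos(y)]])
e=img('scene','s15.png')
for k in ctrl.tip_of('scene','lever_tip')[:1]: print(k['score'],A@(pt(e,*k['at'],h=.2135)[:2]-o))"
```

```text
time_s: 45.65
tcp_pos: [0.4898, 0.0587, 0.2044]
tool_rot: [-0.15, 0.989, -0.001, -0.007]
wrist_force: [0.6, -0.2, 0.5]
gripper_width: 0.354
time_s: 46.02
tcp_pos: [0.4913, 0.0591, 0.1864]
tool_rot: [-0.149, 0.989, -0.001, -0.005]
wrist_force: [0.2, 0.0, 0.3]
gripper_width: 0.353
tcp [0.491 0.059 0.186] tool y dir deg 107.2
short w 519 57 z 18 size 23 14 ax 17 shift cm [-2.64 -1.01] twist 0.004 px [270. 211.] 278
short w 541 61 z 18 size 23 14 ax 135 shift cm [-4.83 -1.27] twist 1.085 px [267. 231.] 256
short w 562 104 z 18 size 23 15 ax 83 shift cm [-8.09  2.16] twist -1.151 px [298. 258.] 243
[ 0.6   0.27 -0.93  1.93  0.24  1.08  1.44]
0.94 [ 0.0751489  -0.06757159]
```

Lever confirmed fully right. I pick up the first short at (519, 57) mm, gripping slightly to the robot's side.

```bash
python3 -m pendant '-2.25 -1 4 0;0 0 5 0;0 0 5 0;0 0 3 0;0 0 0.8 0;0 0 0 0;0 0 0 0' 2.8; python3 -m pendant '0 0 0 0;0 0 0 0;0 0 0 0;0 0 -5 0;0 0 -5 0;0 0 -5 0;0 0 0 0' 0; python3 tray.py w16.png
```

```text
time_s: 47.05
tcp_pos: [0.5136, 0.0566, 0.0081]
tool_rot: [-0.15, 0.989, -0.0, -0.005]
wrist_force: [0.4, 0.6, 0.1]
gripper_width: 0.325
time_s: 47.92
tcp_pos: [0.5169, 0.0576, 0.1605]
tool_rot: [-0.15, 0.989, -0.001, -0.002]
wrist_force: [0.3, -0.1, -0.5]
gripper_width: 0.116
tcp [0.515 0.057 0.158] tool y dir deg 107.2
short w 540 61 z 18 size 23 15 ax 135 shift cm [-2.56 -0.32] twist 1.088 px [276. 216.] 328
short w 562 103 z 18 size 23 15 ax 79 shift cm [-5.82  3.07] twist -1.081 px [309. 247.] 289
LONG w 612 87 z 172 size 49 22 ax 17 shift cm [-10.17   0.06] twist -0.001 px [280. 284.] 848
```

```bash
python3 -m pendant '0 0 -5 0;0 0 -3 0;1.91 -4.86 0 0;1.91 -4.86 0 0;1.91 -4.86 0 0;1.91 -4.86 0 0;1.91 -4.86 0 0;1.91 -4.86 0 0;0 0 2.5 0;0 0 2.5 0;0 0 0 0;0 0 0 0'; python3 -m pendant '0 0 0 0;0 0 0 0;0 0 0 0;0 0 -5 0;-1.91 4.86 0 0;-1.91 4.86 0 0;-1.91 4.86 0 0;-1.91 4.86 0 0;-1.91 4.86 2 0;-1.91 4.86 3 0;0 0 0 0;0 0 0 0' 3.5; python3 tray.py w17.png; python3 -c "
from h import *
d=img('top','t17.png')
p=d['pixels'].astype(int);m=(p[...,0]-p[...,2]>25);m[:,:240]=0
n,l,s,c=cv2.connectedComponentsWithStats(m.astype(np.uint8))
print([(c[i].round(),s[i,4]) for i in range(1,n) if s[i,4]>5])"
```

```text
time_s: 49.48
tcp_pos: [0.4915, -0.2554, 0.1876]
tool_rot: [-0.15, 0.989, -0.0, -0.007]
wrist_force: [0.8, 0.4, 0.3]
gripper_width: 0.117
time_s: 50.98
tcp_pos: [0.5146, 0.0564, 0.1867]
tool_rot: [-0.15, 0.989, -0.001, -0.006]
wrist_force: [0.6, 0.0, 0.3]
gripper_width: 0.41
tcp [0.515 0.055 0.187] tool y dir deg 107.1
short w 542 61 z 18 size 23 15 ax 133 shift cm [-2.73 -0.24] twist 1.126 px [276. 213.] 268
LONG w 618 292 z 18 size 417 16 ax 74 shift cm [-16.82  19.6 ] twist -0.989 px [321. 250.] 266
[(array([355., 262.]), np.int32(28)), (array([348., 265.]), np.int32(17)), (array([351., 275.]), np.int32(12))]
```

```bash
python3 -m pendant '-2.7 -0.2 2 0;0 0 3 0.183;0 0 3 0.183;0 0 3 0.183;0 0 2 0.183;0 0 2 0.183;0 0 1.5 0.183;0 0 1.4 0;0 0 0 0;0 0 0 0' 2.8; python3 -m pendant '0 0 0 0;0 0 0 0;0 0 0 0;0 0 -5 0;0 0 -5 0;0 0 -5 0;0 0 0 0' 0; python3 tray.py w18.png
```

```text
time_s: 52.32
tcp_pos: [0.5391, 0.0622, 0.0077]
tool_rot: [0.388, 0.922, -0.003, -0.005]
wrist_force: [-0.6, -0.6, 0.2]
gripper_width: 0.334
time_s: 53.2
tcp_pos: [0.5433, 0.0638, 0.1613]
tool_rot: [0.388, 0.922, -0.002, -0.001]
wrist_force: [0.1, -0.6, -0.2]
gripper_width: 0.128
tcp [0.541 0.063 0.159] tool y dir deg 44.3
short w 562 104 z 18 size 22 15 ax 80 shift cm [1.48 4.37] twist 0.945 px [324. 177.] 362
LONG w 533 -76 z 172 size 233 48 ax 45 shift cm [ -9.35 -10.3 ] twist 1.56 px [276. 278.] 916
```

```bash
python3 -m pendant '0 0 -5 0;0 0 -3 0;-3.25 -4.27 0 0;-3.25 -4.27 0 0;-3.25 -4.27 0 0;-3.25 -4.27 0 0;-3.25 -4.27 0 0;-3.25 -4.27 0 0;0 0 2.5 0;0 0 2.5 0;0 0 0 0;0 0 0 0'; python3 -m pendant '0 0 0 0;0 0 0 0;0 0 0 0;0 0 -5 0;3.25 4.27 0 0;3.25 4.27 0 0;3.25 4.27 0 0;3.25 4.27 0 0;3.25 4.27 2 0;3.25 4.27 3 0;0 0 0 0;0 0 0 0' 3.5; python3 tray.py w19.png
```

```text
time_s: 54.75
tcp_pos: [0.4939, -0.2554, 0.1885]
tool_rot: [0.388, 0.922, -0.004, -0.006]
wrist_force: [-0.0, 0.2, 0.9]
gripper_width: 0.121
time_s: 56.25
tcp_pos: [0.5409, 0.0623, 0.1873]
tool_rot: [0.388, 0.922, -0.004, -0.005]
wrist_force: [-0.0, -0.8, 0.2]
gripper_width: 0.408
tcp [0.541 0.061 0.188] tool y dir deg 44.2
short w 563 104 z 18 size 22 15 ax 79 shift cm [1.51 4.57] twist 0.962 px [326. 174.] 297
```

The last short is near the side rim, so I grip it lengthwise, offset toward the tray middle.

```bash
python3 -m pendant '1.55 4.4 2 0;0 0 3 -0.165;0 0 3 -0.165;0 0 3 -0.165;0 0 3 -0.165;0 0 2.5 0;0 0 1.3 0;0 0 0 0;0 0 0 0' 3.4; python3 -m pendant '0 0 0 0;0 0 0 0;0 0 0 0;0 0 0 0;0 0 -5 0;0 0 -5 0;0 0 -5 0;0 0 0 0' 0; python3 tray.py w20.png
```

```text
time_s: 57.42
tcp_pos: [0.5603, 0.1042, 0.01]
tool_rot: [0.069, 0.998, -0.002, -0.005]
wrist_force: [0.4, 0.3, -0.3]
gripper_width: 0.395
time_s: 58.42
tcp_pos: [0.5639, 0.1061, 0.1632]
tool_rot: [0.068, 0.998, -0.001, -0.002]
wrist_force: [-0.1, -0.5, -0.3]
gripper_width: 0.228
tcp [0.562 0.105 0.161] tool y dir deg 82.2
LONG w 652 95 z 171 size 42 32 ax 82 shift cm [-9.05  0.2 ] twist 1.57 px [280. 275.] 1097
```

```bash
python3 -m pendant '0 0 -5 0;0 0 -3 0;0.33 -6.1 0 0;0.33 -6.1 0 0;0.33 -6.1 0 0;0.33 -6.1 0 0;0.33 -6.1 0 0;0.33 -6.1 0 0;0 0 2.5 0;0 0 2.5 0;0 0 0 0;0 0 0 0'; python3 -m pendant '0 0 0 0;0 0 0 0;0 0 0 0;0 0 -5 0;0 0 -4 0;5 0 0 0;5 0 -2 0;0 0 0 0;0 0 0 0' 4.5
python3 - <<'E'
from h import *
w=img('wrist');a=img('scene');t=img('top')
c1=cv2.resize(a['pixels'][205:325,130:240],None,fx=3.5,fy=3.5,interpolation=2)
c2=cv2.resize(t['pixels'][210:310,235:445],None,fx=1.9,fy=1.9,interpolation=2)
o=np.zeros((600,800,3),np.uint8);o[:420,:385]=c1;o[:190,390:390+399]=c2
w2=cv2.resize(w['pixels'],(400,300));o[300:,390:790]=w2
cv2.imwrite('pics/f.png',np.clip(o*1.4,0,255).astype(np.uint8))
E
```

```text
time_s: 59.98
tcp_pos: [0.492, -0.2548, 0.1906]
tool_rot: [0.068, 0.998, -0.002, -0.006]
wrist_force: [0.7, -0.0, 0.8]
gripper_width: 0.225
time_s: 61.1
tcp_pos: [0.3948, -0.2412, 0.3021]
tool_rot: [0.068, 0.998, -0.002, -0.006]
wrist_force: [0.3, 0.0, 0.2]
gripper_width: 0.525
```

View pics/f.png

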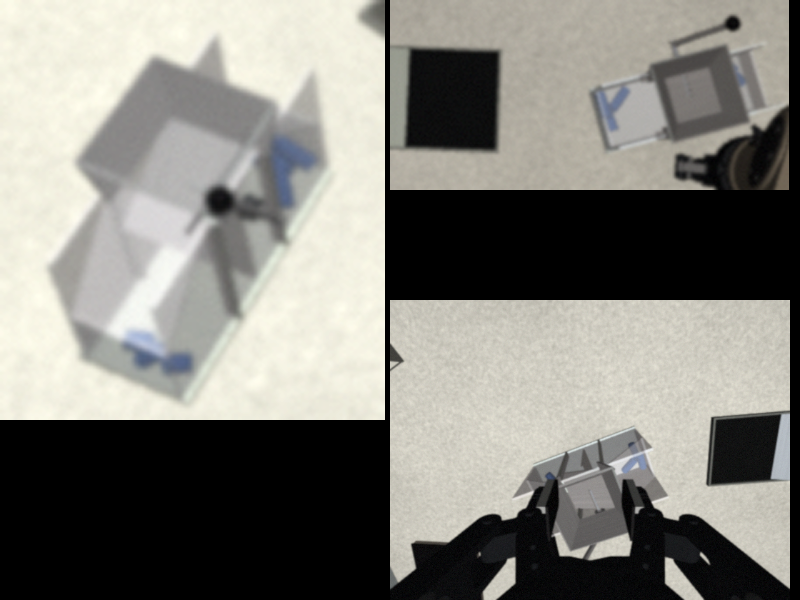

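The final view shows three long bars in the left compartment (scene crop 270-315, 140-200) and three short ones in the right (125-190, 335-370). The tray and the throat are empty and the robot is clear. Handing in.

```bash
python3 -c "
from bench import ctrl
print(ctrl.hand_in())"
```

```text
the job is handed in; nothing more can be done
None
```

I handed the job in at about 61 s of simulated time, with all six bars sorted: three long in the left compartment, three short in the right.

- **Tapping:** Nine brisk taps on the bottle's side brought every bar out into the tray. None was pulled out with the fingers. Each tap displaced the bottle by only about 5 mm by my estimate, less than the 10 mm suggested, but it was enough.
- **Sorting:** I pushed the lever to its left stop and dropped the three long bars. Then I pushed it to its right stop and dropped the three short ones. At both stops the force rose steeply with no more travel, to 13 to 14 N.
- **Last check:** The final pictures showed the tray and funnel throat empty, the lever leaning right, and the arm clear of everything. I did not approach the dropper bottle, beaker or mouse, but did not measure their positions again afterwards.

**What went wrong or disagreed:**
- One long bar lay against the tray rim. The first two grips on it pressed the rim with up to 20 N, so I hooked it inward and gripped again.
- Moving the lever right met up to about 5 N of unexplained sideways force; the lever still reached its stop.
- The camera put the lever ball about 10 mm beyond where the right stop should leave it, which I took as camera error.

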